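# Gauge the guide groove of the eyewear rig

## Robot

A 6-joint arm with a two-finger parallel gripper is mounted at the origin on the work surface. World frame = base frame: x ahead of the robot, y to its left, z up, the work surface at z = 0. Lengths are in m, angles in rad, forces in N, time in s.
With the tool pointing down it reaches from about 0.25 to 0.8 m from the base axis. Payload 3.9 kg.
Tool frame: the origin (TCP) lies midway between the tips of the shut fingers; the grasp point (between the pads) lies 19 mm behind it (r.pinch_z is the distance from the TCP to the grasp point, in m); z points along the fingers, y is the line along which they close (so a half turn about z gives the same grasp; the last joint's range is limited). The gripper opens to 85 mm and grips with 20 to 120 N. Pads are 22 mm wide; open, the fingers measure 114 mm over their backs; the gripper's body (76 mm by 85 mm) begins 54 mm behind the grasp point. The pads swing forward as they close: fully open they stand 13 mm farther back than shut.
Start: joints at [1.309, 0.26, -0.138, 1.173, 0, 1.571], TCP at [0.136, 0.507, 0.231] pointing down, gripper open.
Joint ranges: [-2.78, 2.78], [-0.83, 1.72], [-1.28, 1.37], [-1.9, 2.12], [-1.57, 1.48], [-3.14, 3.14]. Speed limits (rad/s): [2.57, 2.57, 3.14, 3.14, 3.14, 3.14].

## Interface

Orientations are given as a rotation vector (axis times angle).
In Python, from station import r gives the robot as it stands. The module is installed in compiled form; this text tells all that it offers.
- The arm moves only by the tool jog_arm, never from a script. Its arguments are lists of equal length, an entry for each row: "fingers": the opening, from 0 (shut) to 1 (fully open); "xyz": the shift along the tool's x, y, z in cm, a list of three; "rot": the turn, a rotation vector about the tool's x, y, z in rad, a list of three. A call has 1 to 10 rows; each row is the pose to reach, as a shift and turn from the pose commanded when the call began, along the tool's axes at that moment; what a row does not reach only later rows make up. A row lasts 1/8 s, in which the tool goes at most 62.5 mm and 10.7 degrees, less where a joint would pass 70% of its speed; a pose out of reach is approached as far as the arm can. A call with a gripper value outside its range is refused whole. The fingers move at their own pace and stop on an object; the grip force is fixed at half the most. Time passes only in rows, so rows that repeat a pose let the fingers close. It gives the time, the measured TCP pose, the force, the opening and the grip force at its end, in the units of the state.
- r.state(): the state, without advancing time (a new reading comes with each control period).
- r.camera(name): name is "scene" or "side" or "wrist"; returns the picture (400x640x3 uint8, blue, green, red); there is no depth.
- r.camera_model(name): a dict with "fx", "fy", "cx", "cy" (pixels), "position" and "attitude" of the camera in the world; the wrist camera has in their place "hand_eye" (4x4, takes a point from camera to tool coordinates, whose origin is the TCP and whose axes are the flange's). Camera axes: x right, y down, z forward; pixel columns grow to the right and rows downward; lengths in m; the calibration is good to about 2 mm. A picture is of the moment at which its call begins: read the wrist's pose just before it. camera_model takes no time and is no camera call.
- r.hand_in(): hands the job in; it is judged then, once.
Trained networks look in the newest picture that a camera, given by its name, has taken for a name from the list of things; names that differ only in an ending like _2 or _b are one class to them, and where a whole thing is asked for, a point or a joint stands for the part that bears it (a point fixed in the world has none). Each returns a list of dicts, best first, with "confidence" (0 to 1); they miss things now and then, are a little off and sometimes report something else, mostly with a low value. They report only what shows in the picture. A call takes as long as a camera call. They do not tell look-alikes from the thing itself.
- r.silhouettes(query, camera): "mask" (400x640 bool, what is visible of it) and "box" ([left, top, right, bottom] in pixels, round what is visible of it).
- r.tip_of(query, camera): "position" ([row, column] in pixels: a listed point, or the origin of a listed thing).
The state is a dict: "time_s": time; "joint_positions": joint angles; "joint_vel": joint speeds; "joint_torque": joint torques, N m; "tool_pos": TCP position; "eef_rot": TCP orientation; "ft_force": force on the tool from outside, world axes, zero at the start; "ft_torque": the same for the moment, N m; "opening": finger opening in m; "finger_force": force on a finger pad.
Only numpy, scipy, OpenCV 4.12 (cv2) and the standard library are available. Lean on these libraries where they do the work, as an engineer would, in place of code of your own. Each camera call takes 0.05 s, during which the arm holds its last target. There are 200 camera calls.

## Task

Take the depth gauge from its grey stand and measure the groove of the guide rail with the orange ends (not the blue one): set the gauge's foot squarely across the groove and push down until the sprung probe is on the groove's floor and the foot sits flat on both sides, keeping hold of it so for about a second. Then let go and leave it standing there seated, so that the depth can be read; do not knock over or shift the glass bottle.

Things in the scene. Friction and masses are not known exactly. Their poses are not given: they have to be found in the camera images.
- gauge: Loose depth gauge, 220 g; origin: centre of foot's underside, z up. Steel foot 44 (x) by 80 (y), 12 mm high; yellow grip 32 by 32 mm on its middle, 12 to 78 mm up, white scales on +-x; orange stem on top to 85 mm. Brass probe, 8 mm thick, 22 mm out below. Starts upright in a fixed grey stand, foot 36 mm above the table, 4 mm lips 6 mm off its y ends: lift straight up 30 mm first.
- probe (a joint): How far the gauge's probe is pushed in, m: 0 free, 0.022 flush with the foot; the orange stem rises as much. Spring and friction take 2.4 N, 2.7 N at 8 mm, a little over the gauge's weight, so it must be pushed; seated, it stays by weight and friction. Depth of the groove = 22 mm minus this value: 8 mm in when seated in the 14 mm groove.
- groove (a point): Middle of the orange-ended rail's groove, at its flat top, 45 mm above the table. Rail: fixed aluminium block, 130 (point x) by 100 mm (y), z up. Groove: full length along x, 30 mm wide, 14 deep, dark floor, a 35 mm wide flat each side. The gauge's long foot (y) goes along point y, either way round. A like rail with blue ends stands beside it, 150 mm or more between centres, places swapped.
- bottle: Pale glass bottle with a black cap, 80 mm in diameter, 170 mm high, standing loose beyond the rails on the left; origin at the centre of its underside. To be left alone.
Mind the look-alikes: they are no part of the job. Leave any pink or red look-alike of the gauge alone.

How it is judged:
By the outcome, as a careful person would: the job done as asked, in the order asked, and still so for the second after the job is handed in, with the robot touching nothing.
It also fails if it takes over 38 s, if anything falls off the work surface, if the arm or the gripper's body presses on something with over 40 N, if the wrist force passes 120 N, or if a joint passes its speed limit or range.

## Working session

There is one attempt and no reset: what is moved stays moved. The work goes in short steps, Python scripts to look and compute and a tool call to move; the robot and the scene stay as the last step left them, time stands still between calls to the robot, and variables do not carry over. Pictures are saved under pics/ and viewed, at most 10 in all, crops included, and the job is handed in when it is done.

Besides the shell and the picture viewer there is one more tool, called after "Call:" by a JSON object that holds its "name" and its "arguments", one argument or row to a line. jog_arm: Moves the arm, as the interface text tells. Its arguments: {"type":"object","properties":{"fingers":{"type":"array","items":{"type":"number"}},"xyz":{"type":"array","items":{"type":"array","items":{"type":"number"}}},"rot":{"type":"array","items":{"type":"array","items":{"type":"number"}}}},"required":["fingers","xyz","rot"]}

```bash
mkdir -p pics; cat > h.py <<'E'
import numpy as np, cv2
from scipy.spatial.transform import Rotation as R
from station import r
def cam(n, s=None):
    m=r.camera_model(n); K=np.array([[m['fx'],0,m['cx']],[0,m['fy'],m['cy']],[0,0,1]])
    if 'hand_eye' in m:
        s=s or r.state(); T=np.eye(4);T[:3,:3]=R.from_rotvec(s['eef_rot']).as_matrix();T[:3,3]=s['tool_pos']
        T=T@np.array(m['hand_eye']); return K,T[:3,:3],T[:3,3]
    a=np.array(m['attitude'])
    A=a if a.shape==(3,3) else (R.from_rotvec(a).as_matrix() if a.size==3 else R.from_quat(a).as_matrix())
    return K,A,np.array(m['position'])
def px(c,uv,z):
    K,A,p=c; d=A@np.linalg.solve(K,[uv[0],uv[1],1]); return p+d*(z-p[2])/d[2]
def proj(c,X):
    K,A,p=c; q=K@(A.T@(np.array(X)-p)); return q[:2]/q[2]
E
python3 - <<'E'
from h import *
ims=[]
for n in ['scene','side','wrist']:
    s=r.state(); im=r.camera(n); cv2.imwrite(f'pics/{n}0.png',im); c=cam(n,s)
    print(n,{k:np.round(v,3).tolist() for k,v in r.camera_model(n).items()})
    zz={'gauge':.036,'groove':.045,'bottle':0}
    for q in zz:
        for d in r.tip_of(q,n): print(q,d['position'],round(d['confidence'],2),px(c,d['position'][::-1],zz[q]).round(3))
E
```

```text
scene {'fx': 504.809, 'fy': 504.809, 'cx': 315.745, 'cy': 199.651, 'position': [1.375, -0.837, 0.877], 'attitude': [-2.053, -0.81, 0.424]}
gauge [264.3, 178.1] 0.92 [ 0.488 -0.385  0.036]
gauge [253.6, 259.1] 0.73 [ 0.604 -0.221  0.036]
gauge [228.3, 228.0] 0.56 [ 0.464 -0.209  0.036]
groove [200.4, 289.6] 0.85 [ 0.5   -0.011  0.045]
groove [173.7, 395.8] 0.26 [0.639 0.32  0.045]
bottle [174.0, 396.2] 0.72 [0.601 0.382 0.   ]
side {'fx': 507.679, 'fy': 507.679, 'cx': 323.242, 'cy': 193.273, 'position': [0.243, -0.76, 0.923], 'attitude': [-2.32, 0.515, -0.183]}
gauge [358.1, 364.1] 0.69 [ 0.477 -0.387  0.036]
gauge [273.4, 372.5] 0.58 [ 0.581 -0.227  0.036]
groove [211.3, 297.2] 0.9 [ 0.503 -0.003  0.045]
bottle [124.0, 286.8] 0.72 [0.621 0.369 0.   ]
wrist {'fx': 280.224, 'fy': 280.224, 'cx': 315.979, 'cy': 201.082, 'hand_eye': [[-0.001, -0.952, -0.305, 0.079], [1.0, -0.001, -0.0, 0.0], [-0.0, -0.305, 0.952, -0.144], [0.0, 0.0, 0.0, 1.0]]}
```

View pics/scene0.png

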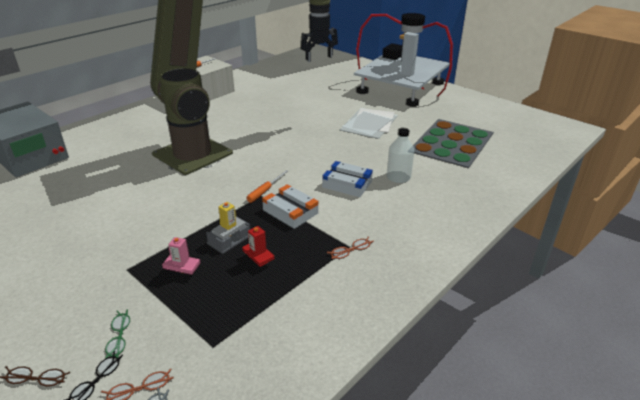

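View pics/side0.png

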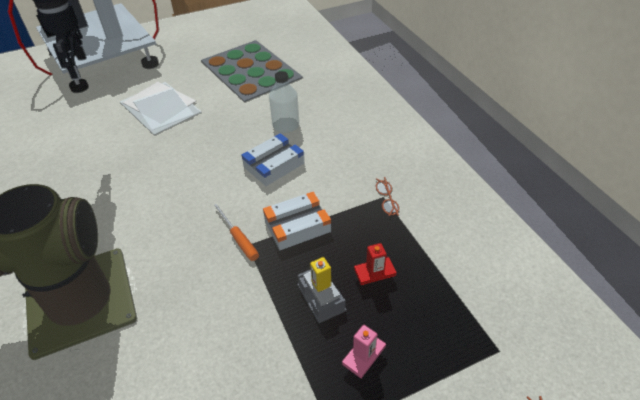

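The yellow gauge in its grey stand is at scene (228,218) and side (320,280). Things that could be taken for it are the pink one at scene (180,255) / side (363,350) and the red one at scene (258,245) / side (376,265). The orange rail is at scene (290,205) / side (298,220), and the blue one at (347,178) / (273,160). My choice is the yellow gauge and the orange rail.

```bash
python3 - <<'E'
from h import *
im=cv2.imread('pics/side0.png')[180:340,220:430]; cv2.imwrite('pics/crop0.png',cv2.resize(im,None,fx=3.5,fy=3.5,interpolation=cv2.INTER_CUBIC))
s=r.state(); M=R.from_rotvec(s['eef_rot']).as_matrix(); print(M.round(3),s['tool_pos'],s['time_s'],r.pinch_z)
t=np.array([.455,-.20,.26]); print(M.T@(t-s['tool_pos'])*100)
E
```

```text
[[-0.966  0.259 -0.   ]
 [ 0.259  0.966  0.   ]
 [ 0.     0.    -1.   ]] [0.13586829 0.50710061 0.23133564] 0.6 0.0187
[-49.12620893 -60.04126923  -2.87076759]
```

View pics/crop0.png

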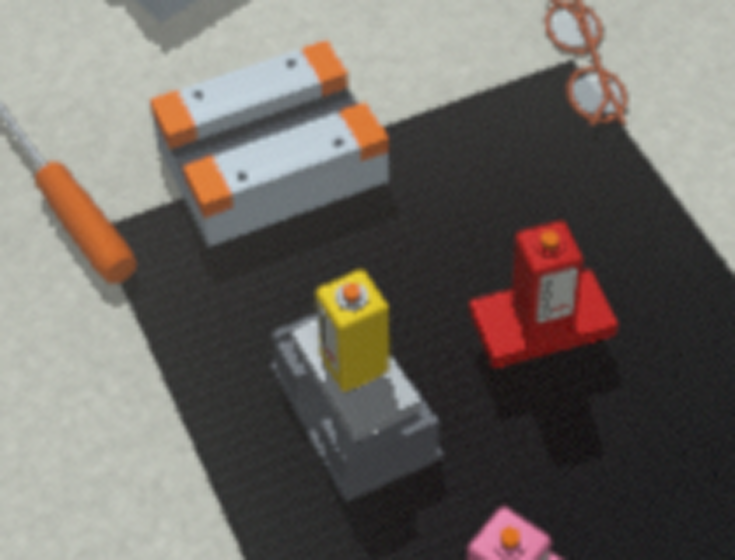

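The crop confirms the yellow gauge in the grey stand, with its top at crop (352,293). The orange-ended rail is at crop (270,140), with its groove running from (175,145) to (355,95).

```bash
python3 - <<'E'
from h import *
c=cam('side'); f=lambda p,z: px(c,(220+p[0]/3.5,180+p[1]/3.5),z)
print('gauge top',f((352,293),.121))
for n,a,b,z in [('rail back',(152,98),(325,42),.045),('rail front',(208,215),(388,152),.045),('stand R',(367,368),(437,432),.04),('stand L',(272,340),(345,475),.04),('griptop1',(315,290),(335,310),.114)]:
    A,B=f(a,z),f(b,z); d=B-A; print(n,A.round(3),B.round(3),np.degrees(np.arctan2(d[1],d[0])).round(1),np.linalg.norm(d).round(3))
E
```

```text
gauge top [ 0.46891784 -0.21518288  0.121     ]
rail back [0.435 0.041 0.045] [0.561 0.039 0.045] -1.0 0.126
rail front [ 0.433 -0.069  0.045] [ 0.558 -0.071  0.045] -0.7 0.125
stand R [ 0.477 -0.213  0.04 ] [ 0.495 -0.27   0.04 ] -72.3 0.059
stand L [ 0.434 -0.171  0.04 ] [ 0.436 -0.273  0.04 ] -88.8 0.102
griptop1 [ 0.453 -0.2    0.114] [ 0.458 -0.217  0.114] -75.2 0.018
```

Call:
{"name": "jog_arm", "arguments": {
  "fingers": [1,1,1,1,1,1,1,1,1,1],
  "xyz": [
    [-50.7,-61,-1.9],
    [-50.7,-61,-1.9],
    [-50.7,-61,-1.9],
    [-50.7,-61,-1.9],
    [-50.7,-61,-1.9],
    [-50.7,-61,-1.9],
    [-50.7,-61,-1.9],
    [-50.7,-61,-1.9],
    [-50.7,-61,-1.9],
    [-50.7,-61,-1.9]
  ],
  "rot": [
    [0,0,-0.26],
    [0,0,-0.26],
    [0,0,-0.26],
    [0,0,-0.26],
    [0,0,-0.26],
    [0,0,-0.26],
    [0,0,-0.26],
    [0,0,-0.26],
    [0,0,-0.26],
    [0,0,-0.26]
  ]
}}

```text
time_s: 1.85
tool_pos: [0.398, -0.0626, 0.2468]
eef_rot: [0.004, 3.14, 0.0]
ft_force: [2.3, 0.8, -0.8]
opening: 0.085
finger_force: 0.0
```

Call:
{"name": "jog_arm", "arguments": {
  "fingers": [1,1,1,1,1],
  "xyz": [
    [-6.5,-14,-1],
    [-6.5,-14,-1],
    [-6.5,-14,-1],
    [-6.5,-14,-1],
    [-6.5,-14,-1]
  ],
  "rot": [
    [0,0,0],
    [0,0,0],
    [0,0,0],
    [0,0,0],
    [0,0,0]
  ]
}}

```text
time_s: 2.48
tool_pos: [0.4613, -0.1998, 0.2561]
eef_rot: [-0.003, -3.141, -0.001]
ft_force: [-0.7, -0.2, -0.2]
opening: 0.0854
finger_force: 0.0
```

```bash
python3 - <<'E'
from h import *
s=r.state(); im=r.camera('wrist'); cv2.imwrite('pics/w1.png',im); c=cam('wrist',s)
import json; json.dump({k:np.array(s[k]).tolist() for k in ('tool_pos','eef_rot')},open('s1.json','w'))
print(s['time_s'],s['tool_pos'],s['eef_rot'])
for q,z in (('gauge',.036),('groove',.045)):
    for d in r.tip_of(q,'wrist'): print(q,d['position'],round(d['confidence'],2),px(c,d['position'][::-1],z).round(4))
E
```

```text
2.475 [ 0.46132558 -0.19979996  0.25606453] [-2.65682673e-03 -3.14053462e+00 -1.42207895e-03]
gauge [180.8, 304.3] 0.89 [ 0.4699 -0.2149  0.036 ]
gauge [189.7, 188.3] 0.87 [ 0.4817 -0.371   0.036 ]
gauge [259.6, 307.3] 0.75 [ 0.5879 -0.2123  0.036 ]
groove [196.4, 457.9] 0.79 [ 0.4895 -0.0117  0.045 ]
```

View pics/w1.png

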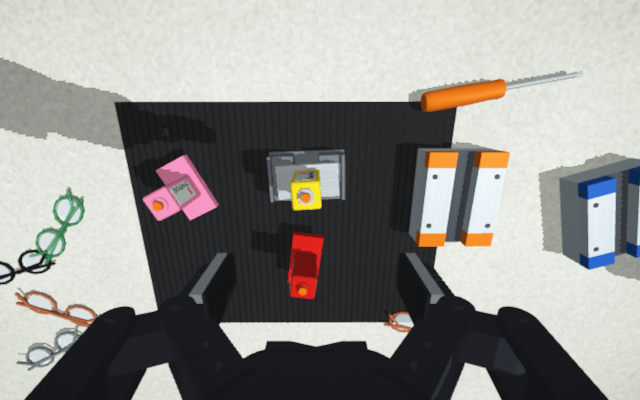

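The view shows the yellow gauge in its stand at (306,188), red at (305,265), pink at (180,187), and the orange rail's groove at (459,197) running nearly vertical in the picture. I'll fit the rail's orange ends, the gauge's top stem and the foot edge.

```bash
cat > fit.py <<'E'
from h import *
import json
def fitrail(im,c,box):
    l,t,rr,b=box; hsv=cv2.cvtColor(im,cv2.COLOR_BGR2HSV); m=cv2.inRange(hsv,(5,150,170),(20,255,255)); k=np.zeros_like(m);k[t:b,l:rr]=m[t:b,l:rr]
    n,_,st,ce=cv2.connectedComponentsWithStats(k)
    P=[px(c,ce[i],.045) for i in range(1,n) if st[i,4]>60]
    for i in range(1,n):
        if st[i,4]>60: print(st[i],ce[i].round(1),px(c,ce[i],.045).round(4))
    P=np.array(P); print('rail mean',P.mean(0).round(4))
    ys,xs=np.where(k>0); Q=np.array([px(c,(x,y),.045)[:2] for x,y in zip(xs,ys)])*1000
    R_=cv2.minAreaRect(Q.astype(np.float32)); print('rail rect',R_)
E
python3 - <<'E'
from fit import *
im=cv2.imread('pics/w1.png'); s=json.load(open('s1.json')); c=cam('wrist',s)
fitrail(im,c,(410,140,515,255))
cv2.imwrite('pics/w1c.png',cv2.resize(im[140:220,255:355],None,fx=7,fy=7,interpolation=cv2.INTER_CUBIC))
E
```

```text
[428 152  30  16 455] [442.6 159.5] [ 0.4405 -0.0385  0.045 ]
[479 152  30  16 444] [493.6 159.5] [0.4407 0.0262 0.045 ]
[419 234  27  13 328] [431.4 239.8] [ 0.5524 -0.039   0.045 ]
[465 234  28  12 305] [478.3 239.5] [0.5522 0.0262 0.045 ]
rail mean [ 0.4964 -0.0063  0.045 ]
rail rect ((496.5632019042969, -6.382774353027344), (100.50086975097656, 130.9530029296875), 89.87640380859375)
```

View pics/w1c.png

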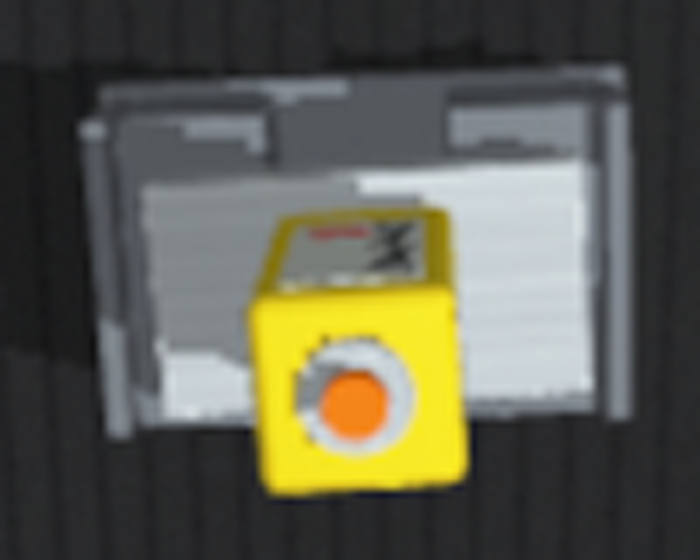

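```bash
python3 - <<'E'
from fit import *
s=json.load(open('s1.json')); c=cam('wrist',s); f=lambda p,z: px(c,(255+(p[0]+.5)/7-.5,140+(p[1]+.5)/7-.5),z)
P=np.array([f(p,.114) for p in [(250,298),(455,288),(467,482),(267,494)]]); print(P.round(4),P.mean(0))
print('stem',f((355,405),.121))
F=[f(p,.048) for p in [(140,185),(585,163),(593,395),(163,418)]]; print(np.round(F,4), np.mean(F,0))
d=F[1]-F[0]; print('foot yaw',np.degrees(np.arctan2(-d[0],d[1])))
d=P[1]-P[0]+P[2]-P[3]; print('grip yaw',np.degrees(np.arctan2(-d[0],d[1])))
E
```

```text
[[ 0.4525 -0.2263  0.114 ]
 [ 0.451  -0.1956  0.114 ]
 [ 0.4817 -0.1937  0.114 ]
 [ 0.4836 -0.2246  0.114 ]] [ 0.46721371 -0.21004197  0.114     ]
stem [ 0.46713787 -0.21052007  0.121     ]
[[ 0.4476 -0.2517  0.048 ]
 [ 0.4439 -0.1713  0.048 ]
 [ 0.4876 -0.1688  0.048 ]
 [ 0.4918 -0.2495  0.048 ]] [ 0.46771652 -0.21033918  0.048     ]
foot yaw 2.6818038485497664
grip yaw 3.0763122463862165
```

Call:
{"name": "jog_arm", "arguments": {
  "fingers": [1,1,1,1,1,1,1,1],
  "xyz": [
    [-0.6,-1.05,3],
    [-0.6,-1.05,8],
    [-0.6,-1.05,12],
    [-0.6,-1.05,15],
    [-0.6,-1.05,17.5],
    [-0.6,-1.05,18.9],
    [-0.6,-1.05,18.9],
    [-0.6,-1.05,18.9]
  ],
  "rot": [
    [0,0,-0.05],
    [0,0,-0.05],
    [0,0,-0.05],
    [0,0,-0.05],
    [0,0,-0.05],
    [0,0,-0.05],
    [0,0,-0.05],
    [0,0,-0.05]
  ]
}}

```text
time_s: 3.62
tool_pos: [0.4688, -0.2112, 0.0683]
eef_rot: [-0.076, 3.139, -0.001]
ft_force: [0.7, -1.0, 1.0]
opening: 0.0853
finger_force: 0.0
```

Call:
{"name": "jog_arm", "arguments": {
  "fingers": [0,0,0,0,0,0,0,0],
  "xyz": [
    [0,0,0],
    [0,0,0],
    [0,0,0],
    [0,0,0],
    [0,0,0],
    [0,0,0],
    [0,0,0],
    [0,0,0]
  ],
  "rot": [
    [0,0,0],
    [0,0,0],
    [0,0,0],
    [0,0,0],
    [0,0,0],
    [0,0,0],
    [0,0,0],
    [0,0,0]
  ]
}}

```text
time_s: 4.62
tool_pos: [0.4685, -0.2111, 0.0677]
eef_rot: [-0.076, 3.14, -0.0]
ft_force: [-0.4, 1.2, 5.6]
opening: 0.0315
finger_force: 60.2
```

Call:
{"name": "jog_arm", "arguments": {
  "fingers": [0,0,0,0,0,0,0],
  "xyz": [
    [0,0,-1],
    [0,0,-2.5],
    [0,0,-4],
    [0,0,-5.5],
    [0,0,-7],
    [0,0,-7],
    [0,0,-7]
  ],
  "rot": [
    [0,0,0],
    [0,0,0],
    [0,0,0],
    [0,0,0],
    [0,0,0],
    [0,0,0],
    [0,0,0]
  ]
}}

```text
time_s: 5.5
tool_pos: [0.4678, -0.2109, 0.1371]
eef_rot: [0.076, -3.14, -0.0]
ft_force: [-0.1, 1.0, -2.5]
opening: 0.0314
finger_force: 59.7
```

```bash
python3 - <<'E'
from h import *
im=r.camera('side'); cs=cam('side'); s=r.state(); w=r.camera('wrist'); print(s['opening'],s['finger_force'],s['ft_force'],s['tool_pos'])
a=cv2.resize(im[140:340,220:430],None,fx=2,fy=2); b=w[100:300,150:530]; b=cv2.resize(b,(380,200))
o=np.zeros((400,800,3),np.uint8);o[:400,:420]=a;o[:200,420:]=b; cv2.imwrite('pics/g2.png',o); cv2.imwrite('pics/w2.png',w)
import json; json.dump({k:np.array(s[k]).tolist() for k in ('tool_pos','eef_rot')},open('s2.json','w'))
E
```

```text
0.03121723129079129 59.6784371137619 [-0.69511324 -0.06327078 -1.81003069] [ 0.46751437 -0.21081767  0.13675849]
```

View pics/g2.png

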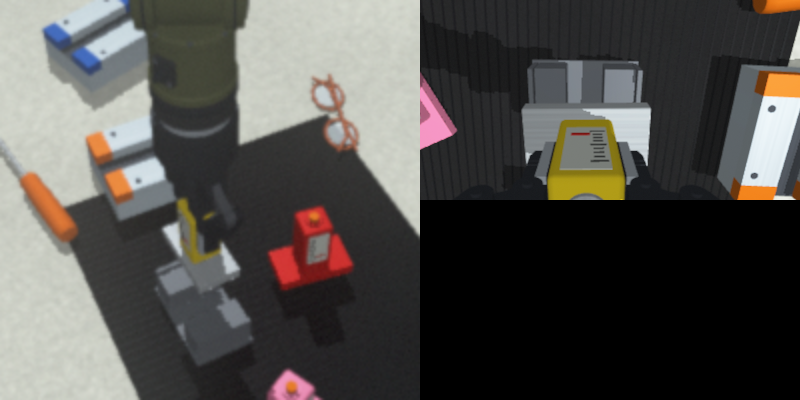

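The gauge is held upright, its foot edge parallel to the fingers and its stand empty below. I'm carrying it over the groove.

Call:
{"name": "jog_arm", "arguments": {
  "fingers": [0,0,0,0,0,0,0,0],
  "xyz": [
    [-0.5,2.5,0],
    [-1.2,7,0],
    [-2,12,0],
    [-3,16.5,0],
    [-3.8,19.3,0],
    [-3.8,20.3,0],
    [-3.8,20.3,0],
    [-3.8,20.3,0]
  ],
  "rot": [
    [0,0,0],
    [0,0,0.02],
    [0,0,0.05],
    [0,0,0.05],
    [0,0,0.05],
    [0,0,0.05],
    [0,0,0.05],
    [0,0,0.05]
  ]
}}

```text
time_s: 6.6
tool_pos: [0.4958, -0.0074, 0.1371]
eef_rot: [-0.005, -3.141, 0.001]
ft_force: [0.8, 0.2, -2.2]
opening: 0.0313
finger_force: 60.0
```

```bash
python3 - <<'E'
from fit import *
s=r.state(); w=r.camera('wrist'); c=cam('wrist',s); cv2.imwrite('pics/w3.png',w); print(s['tool_pos'],s['eef_rot'],s['ft_force'],s['time_s'])
fitrail(w,c,(200,40,440,320))
cv2.imwrite('pics/w3c.png',cv2.resize(w[60:320,180:460],None,fx=2,fy=2))
E
```

```text
[ 0.49577892 -0.00739177  0.13705007] [-4.69419055e-03 -3.14091609e+00  8.79769093e-04] [ 0.75388297  0.15084329 -2.16086319] 6.6
[ 251   40  121   28 2241] [299.7  50. ] [ 0.3724 -0.0189  0.045 ]
[ 255  130   45   25 1090] [277.4 142. ] [ 0.4405 -0.0388  0.045 ]
[ 335  130   44   25 1041] [355.7 141.6] [0.4404 0.0259 0.045 ]
[306 314  21   6  89] [316.  316.9] [ 0.6157 -0.0076  0.045 ]
rail mean [ 0.4672 -0.0099  0.045 ]
rail rect ((491.9914245605469, -6.781902313232422), (100.68815612792969, 252.455078125), 89.7627944946289)
```

View pics/w3c.png

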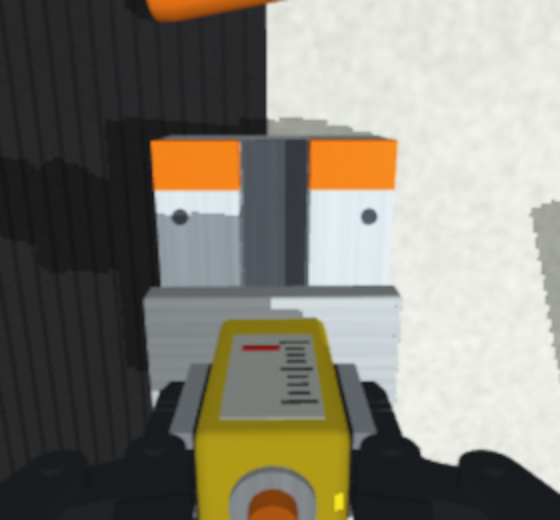

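The gauge is centred over the groove. In the crop the groove runs x 240–308, the foot's front edge is level at y≈290, and its ends match the rail's sides. I'm descending until the foot is near contact.

Call:
{"name": "jog_arm", "arguments": {
  "fingers": [0,0,0,0,0,0,0,0],
  "xyz": [
    [0,0.1,1.5],
    [0,0.1,3],
    [0,0.1,4.2],
    [0,0.1,5],
    [0,0.1,5.3],
    [0,0.1,5.6],
    [0,0.1,5.8],
    [0,0.1,5.8]
  ],
  "rot": [
    [0,0,0],
    [0,0,0],
    [0,0,0],
    [0,0,0],
    [0,0,0],
    [0,0,0],
    [0,0,0],
    [0,0,0]
  ]
}}

```text
time_s: 7.65
tool_pos: [0.4965, -0.0053, 0.0794]
eef_rot: [0.003, 3.141, 0.0]
ft_force: [-0.5, -0.8, -3.0]
opening: 0.0314
finger_force: 60.4
```

Call:
{"name": "jog_arm", "arguments": {
  "fingers": [0,0,0],
  "xyz": [
    [0,0,0.15],
    [0,0,0.25],
    [0,0,0.25]
  ],
  "rot": [
    [0,0,0],
    [0,0,0],
    [0,0,0]
  ]
}}

```text
time_s: 8.02
tool_pos: [0.4966, -0.0053, 0.0769]
eef_rot: [0.003, 3.141, 0.0]
ft_force: [0.9, 0.4, -0.6]
opening: 0.0315
finger_force: 60.3
```

```bash
python3 - <<'E'
from fit import *
s=r.state(); w=r.camera('wrist'); print(s['ft_force'],s['tool_pos'])
cv2.imwrite('pics/w4c.png',cv2.resize(w[60:400,180:460],None,fx=1.7,fy=1.7))
E
```

```text
[ 0.86270018  0.35820988 -0.63351151] [ 0.49657589 -0.00531551  0.07686425]
```

View pics/w4c.png

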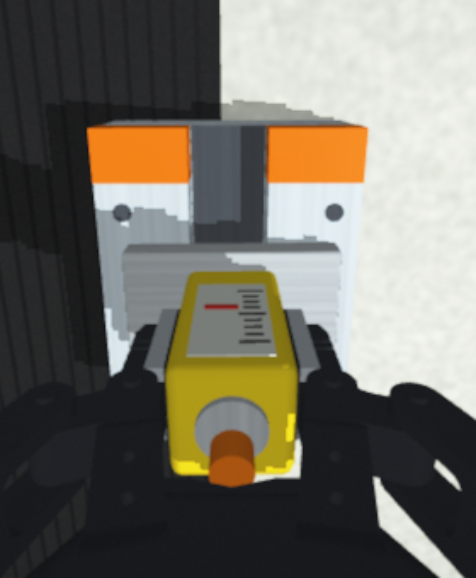

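The stem at (232,455) has risen and the foot is centred on the groove, (190–268) against the foot's 123–340. I'm pressing on in small steps until the force rises.

Call:
{"name": "jog_arm", "arguments": {
  "fingers": [0,0,0,0],
  "xyz": [
    [0,0,0.05],
    [0,0,0.1],
    [0,0,0.15],
    [0,0,0.15]
  ],
  "rot": [
    [0,0,0],
    [0,0,0],
    [0,0,0],
    [0,0,0]
  ]
}}

```text
time_s: 8.57
tool_pos: [0.4967, -0.0053, 0.0767]
eef_rot: [0.003, 3.14, 0.0]
ft_force: [-3.1, 0.8, 10.9]
opening: 0.0314
finger_force: 61.9
```

Call:
{"name": "jog_arm", "arguments": {
  "fingers": [0,0,0,0,0,0,0,0,0,0],
  "xyz": [
    [0,0,0.1],
    [0,0,0.1],
    [0,0,0.1],
    [0,0,0.1],
    [0,0,0.1],
    [0,0,0.1],
    [0,0,0.1],
    [0,0,0.1],
    [0,0,0.1],
    [0,0,0.1]
  ],
  "rot": [
    [0,0,0],
    [0,0,0],
    [0,0,0],
    [0,0,0],
    [0,0,0],
    [0,0,0],
    [0,0,0],
    [0,0,0],
    [0,0,0],
    [0,0,0]
  ]
}}

```text
time_s: 9.82
tool_pos: [0.4967, -0.0053, 0.0767]
eef_rot: [0.002, 3.14, 0.0]
ft_force: [-5.3, 0.8, 20.3]
opening: 0.0313
finger_force: 62.8
```

Call:
{"name": "jog_arm", "arguments": {
  "fingers": [0,0,0,0.3,0.6,1,1,1,1,1],
  "xyz": [
    [0,0,0],
    [0,0,-0.08],
    [0,0,-0.15],
    [0,0,-0.15],
    [0,0,-0.15],
    [0,0,-0.15],
    [0,0,-0.15],
    [0,0,-0.15],
    [0,0,-0.15],
    [0,0,-0.15]
  ],
  "rot": [
    [0,0,0],
    [0,0,0],
    [0,0,0],
    [0,0,0],
    [0,0,0],
    [0,0,0],
    [0,0,0],
    [0,0,0],
    [0,0,0],
    [0,0,0]
  ]
}}

```text
time_s: 11.08
tool_pos: [0.4962, -0.0054, 0.0757]
eef_rot: [-0.003, -3.142, 0.0]
ft_force: [-0.1, -0.4, 0.5]
opening: 0.0854
finger_force: 0.0
```

Released. I'm going straight up, then back for a clear look.

Call:
{"name": "jog_arm", "arguments": {
  "fingers": [1,1,1,1,1,1,1,1],
  "xyz": [
    [0,0,-1.5],
    [0,0,-4],
    [0,0,-8],
    [0,0,-12],
    [0,0,-16],
    [5,0,-18],
    [10,0,-18],
    [10,0,-18]
  ],
  "rot": [
    [0,0,0],
    [0,0,0],
    [0,0,0],
    [0,0,0],
    [0,0,0],
    [0,0,0],
    [0,0,0],
    [0,0,0]
  ]
}}

```text
time_s: 12.08
tool_pos: [0.3923, -0.0052, 0.2558]
eef_rot: [-0.003, -3.14, -0.0]
ft_force: [1.0, 0.6, -0.1]
opening: 0.0851
finger_force: 0.0
```

```bash
python3 - <<'E'
from h import *
a=r.camera('scene'); s=r.state(); w=r.camera('wrist'); print(s['time_s'],s['tool_pos'])
o=np.zeros((400,800,3),np.uint8)
o[:,:400]=cv2.resize(a[145:245,240:340],(400,400),interpolation=cv2.INTER_CUBIC)
t=proj(cam('wrist',s),[.4965,-.0063,.06]).astype(int); print(t)
y0=max(0,min(240,t[1]-80));x0=t[0]-80
o[:,400:]=cv2.resize(w[y0:y0+160,x0:x0+160],(400,400),interpolation=cv2.INTER_CUBIC)
cv2.imwrite('pics/f.png',o)
# predicted px in scene for stem top: seated (93 mm) or free, and foot corners
c=cam('scene')
for q in [[.4955,-.0053,.138],[.4955,-.0053,.130]]+[[.4955+i*.022,-.0053+j*.04,.045+.012] for i in(-1,1) for j in (-1,1)]: print(((proj(c,q)-[240,145])*4).round(0))
E
```

```text
12.125 [ 0.39486521 -0.00525747  0.25607895]
[315 251]
[195. 107.]
[195. 116.]
[137. 213.]
[216. 169.]
[180. 238.]
[259. 191.]
```

View pics/f.png

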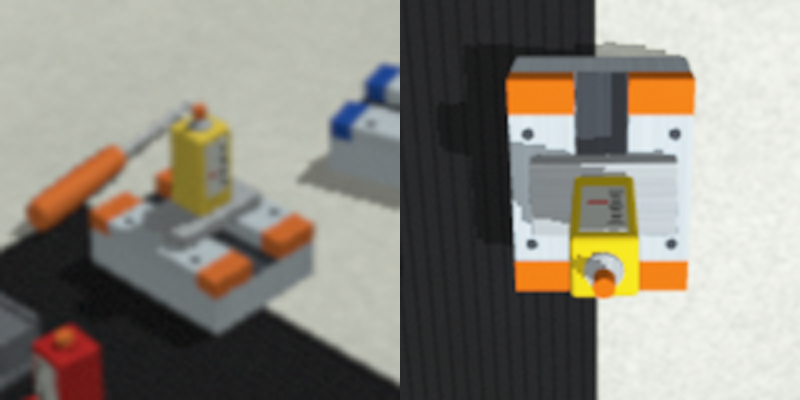

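The gauge stands flat across the orange rail. Its stem top is at crop (200,105), matching the seated prediction of (195,107), and the foot is square and centred on the groove.

```bash
python3 -c "
from station import r
print(r.hand_in())"
```

```text
the job is handed in; nothing more can be done
None
```

The gauge is standing released and seated squarely across the orange-ended rail's groove, held pressed for over a second first; the arm went nowhere near the bottle, and the job is handed in at about 12 s.

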